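Mesh the clutch of an indexing turntable and bring the block to the post

TASK

Put the indexing turntable into gear: take the T-shaped knob on its spindle, ease it gently down while rocking it to and fro until the hidden teeth mesh and the knob drops fully home, neither forcing the teeth tip on tip nor dragging the table round on half-caught teeth. Then, with the knob left down in gear, turn it so that the table brings its clamped wooden block right in front of the steel index post, and let go; leave the loose blocks and the brush where they are.

Things in the scene. Friction and masses are not known exactly. Their poses are not given: they have to be found in the camera images.
- base: the fixed round grey iron foot of the turntable, 250 mm across, 50 mm high. Origin: centre of its underside, on the vertical axis that spindle, knob and table share; z up; its x axis points from the axis to the index post
- post (a point): top of the fixed steel index post at the rim of the base, 129 mm from the axis along the base's x, 88 mm above the bench
- spindle: the vertical spindle on the turntable's axis (origin as the base's), turning freely together with the knob, whose crossbar lies along its x axis. The hidden teeth, 4 on it and 4 in the table's hub, fall in line every 90 degrees of knob against table, within about 4 degrees either way; where cannot be seen or known beforehand
- knob (a point): centre of the black crossbar of the T-shaped knob on top of the spindle: 64 mm long (its x axis), 16 mm thick (y), 40 mm high (143 to 183 mm above the bench when the knob is up); the point lies mid-height on the axis. Below the bar is a collar 38 mm across, 6 mm high
- shift (a joint): how far the knob is pushed down, m: 0 up (out of gear, as it starts), 0.018 fully home on its stop. It moves against about 3 N of rubbing and stays where left. Somewhere between 0.002 and 0.009 (worn teeth, differs each time) the flat tooth tips touch if not in line; then it must not be forced (the tips are damaged above 25 N)
- turntable (a joint): turn of the table relative to the base, rad, positive counter-clockwise seen from above; 0 with its block right in front of the index post. It starts between 0.5 and 0.9, and has about 0.22 N m of friction, so it stays where it is left; it follows the knob, with about 0.08 rad of play each way, only while the teeth are meshed
- block (a point): centre of the top of the 44 mm oak block clamped on the table's rim, 79 mm from the axis, 106 mm above the bench. The table is a steel disc 220 mm across, top 62 mm above the bench, with a grey hub 94 mm across and up to 115 mm above the bench in its middle, below the knob. Until the knob is well down in gear (more than 11 mm) it must not be carried more than 30 mm from where it started
- tall_block_mid (a point): centre of a loose oak block 50 x 50 x 100 mm standing by; leave alone
- short_block_mid (a point): centre of a loose oak block 50 x 50 x 65 mm standing by; leave alone
- brush_grip (a point): handle of a loose bench brush lying by; leave alone

How it is judged:
By the outcome, as a careful person would: the job done as asked, in the order asked, and still so for the second after the job is handed in, with the robot touching nothing.
It also fails if it takes over 72 s, if anything falls off the work surface, if the arm or the gripper's body presses on something with over 40 N, if the wrist force passes 120 N, or if a joint passes its speed limit or range.

ROBOT

A 6-joint arm with a two-finger parallel gripper is mounted at the origin on the work surface. World frame = base frame: x ahead of the robot, y to its left, z up, the work surface at z = 0. Lengths are in m, angles in rad, forces in N, time in s.
With the tool pointing down it reaches from about 0.25 to 0.775 m from the base axis. Payload 4 kg.
Tool frame: the origin (TCP) lies at the very end of the fingers, on their centre line; the grasp point (between the pads) lies hold_point_z behind it (hold_point_z is the distance from the TCP to the grasp point, in m); z points along the fingers, y is the direction in which the jaws open and shut (so a half turn about z gives the same grasp; the last joint's range is limited). The gripper opens to 94 mm and grips with 3 to 60 N. Pads are 16 mm wide; open, the fingers measure 119 mm over their backs; the gripper's body (75 mm by 177 mm) begins 78 mm behind the grasp point.
Start: joints at [-0.103, 0.087, 1.371, -0, 1.684, -0.103], TCP at [0.55, -0, 0.206] pointing down, gripper open.
Joint ranges: [-3.1, 3.1], [-0.76, 2.03], [0.27, 2.55], [-1.08, 4.22], [0.17, 2.65], [-2.57, 2.57]. Speed limits (rad/s): [2.79, 2.79, 3.14, 3.14, 3.14, 3.14].

INTERFACE

Orientations are given as [roll, pitch, yaw] about the fixed x, y, z axes, in that order (R = Rz(yaw) Ry(pitch) Rx(roll)).
In Python, from bench import * gives the robot as it stands.
- The arm moves only by the tool step_arm, never from a script. Its argument "increments" is text: rows parted by semicolons, each of 6 numbers parted by spaces: the shift along the tool's x, y, z in cm, then the turn, a rotation vector about the tool's x, y, z in rad. A call has 1 to 5 rows; each row shifts and turns the commanded pose from where the row before left it, along the tool's axes as they then stand; what a row does not reach is not made up. A row lasts 1/10 s, in which the tool goes at most 50 mm and 8.59 degrees, less where a joint would pass 70% of its speed; a pose out of reach is approached as far as the arm can. A call is refused whole if a number of a shift passes 5 or a number of a turn 0.15, either way. A call with a gripper value outside its range is refused whole. "claw" is the gripper's target within -1 to 1 (shut at 1, half-way at 0, fully open at -1), set as the call begins (left out, the last holds). The fingers move at their own pace and stop on an object; the grip force is fixed at half the most. Time passes only in rows, so rows that do not move let the fingers close. It gives the time, the measured TCP pose, the force and the opening at its end, in the units of the state.
- get_obs(): the state, without advancing time (a new reading comes with each control period).
- snapshot(name): name is "scene" or "side" or "wrist"; returns the picture (384x512x3 uint8, red, green, blue); there is no depth.
- calibration(name): a dict with "camera_matrix" (3x3 intrinsics, pixels), "k1" (the pictures are not rectified: a ray, as slopes to the right and down, at radius r is drawn at 1 + k1 r^2 times it, then the intrinsics apply), "eye" and "orientation" of the camera in the world; the wrist camera has in their place "tool_from_camera" (4x4, takes a point from camera to tool coordinates, whose origin is the TCP and whose axes are the flange's). Camera axes: x right, y up, looking along -z (the intrinsics and any distortion apply to the point x, -y, -z); pixel columns grow to the right and rows downward; lengths in m; the calibration is good to about 2 mm. A picture is of the moment at which its call begins: read the wrist's pose just before it. calibration takes no time and is no camera call.
- close_job(): hands the job in, once; it reports no verdict.
The state is a dict: "time": time; "joint_positions": joint angles; "qvel": joint speeds; "joint_torque": joint torques, N m; "tool_pos": TCP position; "ee_rot": TCP orientation; "wrist_force": force on the tool from outside, world axes, zero at the start; "wrist_torque": the same for the moment, N m; "width": finger opening in m.
Only numpy, scipy, OpenCV 4.12 (cv2) and the standard library are available. Lean on these libraries where they do the work, as an engineer would, in place of code of your own. Each camera call takes 0.05 s, during which the arm holds its last target. There are 200 camera calls.

## Working session

There is one attempt and no reset: what is moved stays moved. The work goes in short steps, Python scripts to look and compute and a tool call to move; the robot and the scene stay as the last step left them, time stands still between calls to the robot, and variables do not carry over. Pictures are saved under pics/ and viewed, about 8 in all and at most 12, crops included, and the job is handed in when it is done.

Besides the shell and the picture viewer there is one more tool, called after "Request:" as name(argument=value, ...) on one line, values as JSON. step_arm: Moves the arm, as the interface text tells. Its arguments: {"type":"object","properties":{"increments":{"type":"string"},"claw":{"type":"number"}},"required":["increments"]}

```bash
ls; mkdir -p pics; python3 - <<'E'
from bench import *
import cv2
o=get_obs()
for k,v in o.items(): print(k,v)
for n in ["scene","side","wrist"]:
    print(n,calibration(n))
    cv2.imwrite(f"pics/{n}0.png",snapshot(n)[:,:,::-1])
E
python3 -c "
import cv2,numpy as np
a=[cv2.imread(f'pics/{n}0.png') for n in ['scene','side']]
b=np.hstack(a); cv2.imwrite('pics/both.png',cv2.resize(b,None,fx=.78,fy=.78,interpolation=cv2.INTER_AREA))"
```

```text
pics
time 0.0
joint_positions [-1.03126461e-01  8.79579941e-02  1.37228028e+00 -2.74565849e-05
  1.68357084e+00 -1.03119653e-01]
qvel [ 0.00016381 -0.00111018  0.002318    0.00051335  0.00194826 -0.00220181]
joint_torque [ 1.28542815e-03 -3.40182602e+01 -3.02423716e+01  7.18220207e-02
  3.29729996e-02 -1.13141955e-04]
tool_pos [5.49446203e-01 2.85246198e-05 2.04289331e-01]
ee_rot [-3.13938515e+00 -2.01012193e-04  1.57078624e+00]
wrist_force [0.41463655 0.50212041 0.18806419]
wrist_torque [-0.01774513  0.0204333  -0.00338689]
width 0.09362351577355588
scene {'camera_matrix': array([[428.87115876,   0.        , 254.26941964],
       [  0.        , 428.87115876, 194.71335818],
       [  0.        ,   0.        ,   1.        ]]), 'k1': -0.13885785813844956, 'eye': array([0.87671178, 0.52042194, 1.05739469]), 'orientation': array([0.52683434, 0.00365051, 2.63758287])}
side {'camera_matrix': array([[368.38662264,   0.        , 248.93675718],
       [  0.        , 368.38662264, 189.71663987],
       [  0.        ,   0.        ,   1.        ]]), 'k1': -0.08394003729635648, 'eye': array([ 0.15434086, -0.44985775,  0.58224618]), 'orientation': array([ 0.95786271,  0.01838019, -0.741052  ])}
wrist {'camera_matrix': array([[286.03890273,   0.        , 254.61169713],
       [  0.        , 286.03890273, 196.87385811],
       [  0.        ,   0.        ,   1.        ]]), 'k1': -0.03887618867897303, 'tool_from_camera': array([[-3.76585361e-04,  9.61134872e-01,  2.76079003e-01,
         8.04821163e-02],
       [ 9.99999904e-01,  4.23674406e-04, -1.10920864e-04,
         3.85478643e-04],
       [-2.23577517e-04,  2.76078935e-01, -9.61134939e-01,
        -1.78919172e-01],
       [ 0.00000000e+00,  0.00000000e+00,  0.00000000e+00,
         1.00000000e+00]])}
```

View pics/scene0.png

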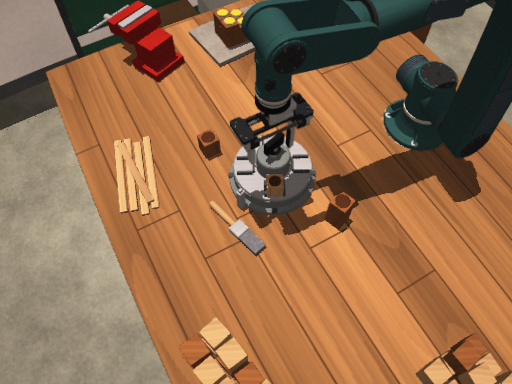

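View pics/side0.png

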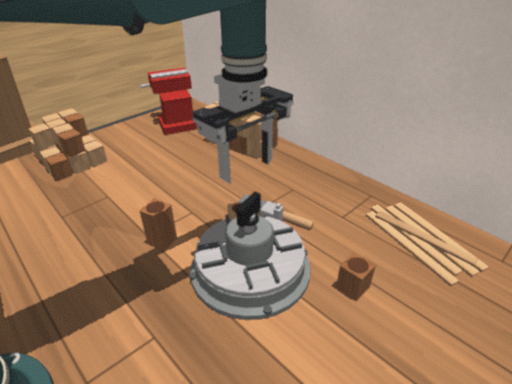

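The scene view shows the turntable at about (273,175), with its block at (275,184). The loose blocks are at (208,143) and (341,208), and the brush at (245,235). In the side view the knob is at (249,208) and the table at (250,255).

```bash
python3 -c "
import cv2,numpy as np
r=lambda im,x0,y0,x1,y1,s:cv2.resize(im[y0:y1,x0:x1],None,fx=s,fy=s,interpolation=cv2.INTER_CUBIC)
a,b,w=[cv2.imread(f'pics/{n}0.png') for n in ['scene','side','wrist']]
A=r(a,220,120,330,220,3.6);B=r(b,180,180,320,320,2.8)
c=np.zeros((600,800,3),np.uint8)
c[:360,:396]=A[:360,:396];c[:392,400:792]=B[:392,:392]
cv2.imwrite('pics/crop1.png',c)"
```

```text
(no output)
```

View pics/crop1.png

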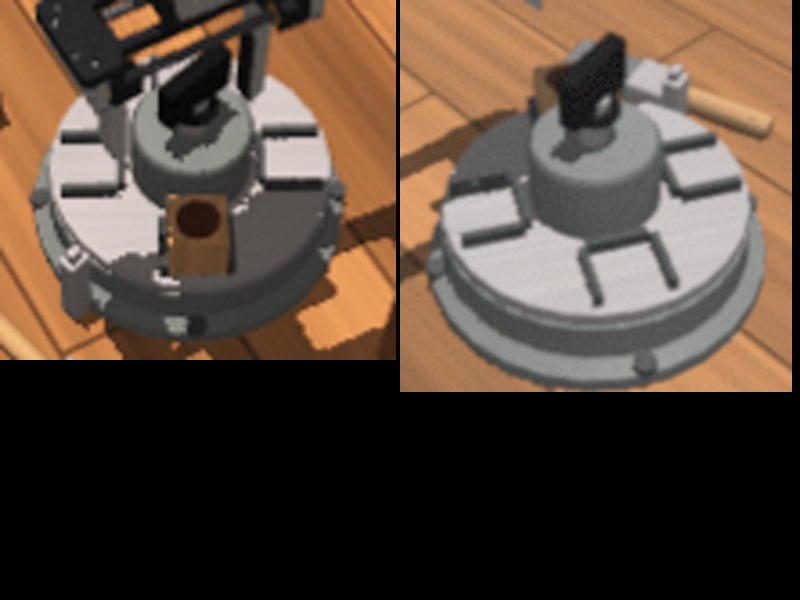

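View pics/wrist0.png

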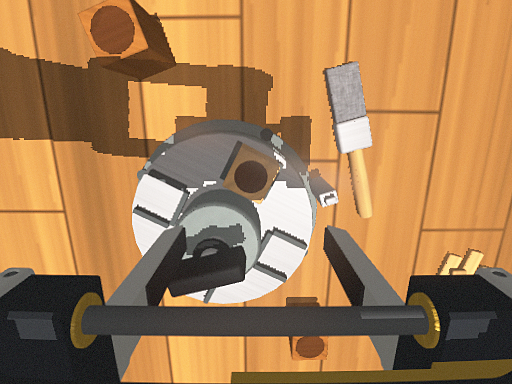

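In the wrist view the block's hole is at (251,177), the post top at (330,199) and the bar's top edge runs from (168,270) to (243,250). The hub is around (215,235). I'll cast these as rays.

```bash
cat > h.py <<'E'
from bench import *
import cv2, numpy as np
from scipy.spatial.transform import Rotation as R
def cam(n,obs=None):
    c=calibration(n)
    if n=="wrist":
        T=np.eye(4);T[:3,:3]=R.from_euler('xyz',obs['ee_rot']).as_matrix();T[:3,3]=obs['tool_pos']
        T=T@c['tool_from_camera'];return c,T[:3,:3],T[:3,3]
    return c,R.from_euler('xyz',c['orientation']).as_matrix(),np.array(c['eye'])
def plane(C,pts,z):
    c,M,e=C
    p=np.array(pts,float).reshape(-1,1,2)
    s=cv2.undistortPoints(p,c['camera_matrix'],np.array([c['k1'],0,0,0,0.])).reshape(-1,2)
    d=np.c_[s[:,0],-s[:,1],-np.ones(len(s))]@M.T
    return e+d*((z-e[2])/d[:,2])[:,None]
E
python3 - <<'E'
from h import *
np.set_printoptions(precision=4,suppress=True)
o=get_obs();W=cam("wrist",o);S=cam("scene");D=cam("side")
print(o['time'])
def circ(P,r):
    from scipy.optimize import least_squares
    f=least_squares(lambda q:np.hypot(P[:,0]-q[0],P[:,1]-q[1])-r,P.mean(0)[:2]);return f.x,f.fun
f=lambda L,x0,y0,s:[(x0+(a+.5)/s-.5,y0+(b+.5)/s-.5) for a,b in L]
sd=lambda L:f([(a-400,b) for a,b in L],180,180,2.8)
sc=lambda L:f(L,220,120,3.6)
print("hub side",circ(plane(D,sd([(530,150),(663,155),(590,186),(545,173),(640,178)]),.115),.047))
print("table side",circ(plane(D,sd([(443,215),(748,205),(590,318),(500,290),(690,290)]),.062),.110))
print("hub scene",circ(plane(S,sc([(136,135),(250,135),(195,165),(150,153),(235,156)]),.115),.047))
print("table scene",circ(plane(S,sc([(51,170),(330,165),(160,287),(85,245)]),.062),.110))
print("hub wrist",circ(plane(W,[(178,232),(213,190),(260,230),(190,205)],.115),.047))
print("table wrist",circ(plane(W,[(133,220),(314,220),(232,303),(150,265),(295,270)],.062),.110))
print("block",plane(S,sc([(198,217)]),.106),plane(W,[(251,177)],.106))
print("post",plane(S,sc([(74,256)]),.088),plane(W,[(329,199)],.088),plane(D,sd([(676,72)]),.088))
print("bar side",plane(D,sd([(561,70),(618,35)]),.183))
print("bar scene",plane(S,sc([(160,93),(222,42)]),.183))
print("bar wrist",plane(W,[(168,268),(243,248)],.183),plane(W,[(171,295),(244,285)],.183))
print("tall/short",plane(W,[(112,30),(310,347)],.1),plane(W,[(310,347)],.065))
E
python3 -c "
import cv2,numpy as np
w=cv2.imread('pics/wrist0.png')
cv2.imwrite('pics/crop2.png',cv2.resize(w[110:310,120:350],None,fx=3,fy=3,interpolation=cv2.INTER_CUBIC))"
```

```text
0.15
hub side (array([ 0.5093, -0.053 ]), array([-0.0002, -0.0001, -0.001 ,  0.0008,  0.0006]))
table side (array([ 0.5092, -0.0495]), array([-0.0009, -0.0015,  0.0023, -0.0017, -0.0007]))
hub scene (array([ 0.5048, -0.055 ]), array([-0.0003, -0.0008, -0.0012,  0.0007,  0.0014]))
table scene (array([ 0.5097, -0.0453]), array([-0.001 , -0.0019,  0.001 , -0.0015]))
hub wrist (array([ 0.5144, -0.0397]), array([-0.0042,  0.0033, -0.0053, -0.0022]))
table wrist (array([ 0.5117, -0.0464]), array([-0.0011, -0.0005,  0.0011, -0.0007, -0.0015]))
block [[0.5442 0.0208 0.106 ]] [[0.5463 0.0213 0.106 ]]
post [[ 0.634  -0.0035  0.088 ]] [[ 0.6301 -0.0067  0.088 ]] [[ 0.6281 -0.014   0.088 ]]
bar side [[ 0.4858 -0.0457  0.183 ]
 [ 0.5384 -0.043   0.183 ]]
bar scene [[ 0.5425 -0.0408  0.183 ]
 [ 0.4809 -0.0589  0.183 ]]
bar wrist [[ 0.4814 -0.0356  0.183 ]
 [ 0.541  -0.018   0.183 ]] [[ 0.4816 -0.0604  0.183 ]
 [ 0.5414 -0.0507  0.183 ]]
tall/short [[ 0.4212  0.1558  0.1   ]
 [ 0.618  -0.1933  0.1   ]] [[ 0.6263 -0.2271  0.065 ]]
```

View pics/crop2.png

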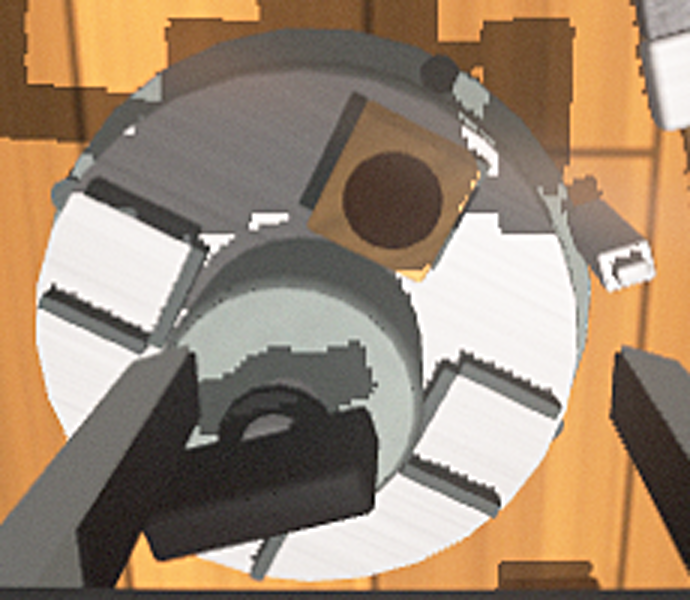

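The hub, table and block points agree on an axis near (0.509, -0.048). The bar lies at about 0.2 rad and the table at about +0.74. I'll move above the knob, turned so that the jaws close across the bar and joint 6 has room left for the later negative turn.

Request:
step_arm(increments="-2.4 -2.0 -1.5 0 0 -0.1; -2.4 -2.0 -1.5 0 0 -0.1; 0 0 0 0 0 -0.148; 0 0 0 0 0 -0.148; 0 0 0 0 0 -0.148", claw=-1)

```text
time: 0.65
tool_pos: [0.5122, -0.0502, 0.2354]
ee_rot: [-3.142, -0.0, 2.22]
wrist_force: [-0.4, 0.5, -0.2]
width: 0.0944
```

Request:
step_arm(increments="0 0 0 0 0 -0.148; 0 0 0 0 0 -0.148; 0 0 0 0 0 -0.148; 0 0 0 0 0 -0.148; 0 0 0 0 0 -0.148")

```text
time: 1.15
tool_pos: [0.5123, -0.0498, 0.235]
ee_rot: [3.142, -0.001, 2.961]
wrist_force: [-0.4, -1.0, 0.5]
width: 0.0939
```

Request:
step_arm(increments="0 0 0 0 0 -0.148; 0 0 0 0 0 -0.148; 0 0 0 0 0 -0.11; 0 0 0 0 0 0; 0 0 0 0 0 0")

```text
time: 1.65
tool_pos: [0.5124, -0.0498, 0.2352]
ee_rot: [3.141, -0.0, -2.925]
wrist_force: [-0.1, 0.1, 0.9]
width: 0.094
```

```bash
python3 - <<'E'
from h import *
o=get_obs();print(o['time'],o['tool_pos'],o['ee_rot'],o['joint_positions'])
im=snapshot("wrist")[:,:,::-1];cv2.imwrite('pics/wrist1.png',im)
cv2.imwrite('pics/wrist1z.png',cv2.resize(im,None,fx=1.56,fy=1.56,interpolation=cv2.INTER_CUBIC)[:600,:800])
E
```

```text
1.65 [ 0.51237793 -0.04984195  0.23521309] [ 3.14138424e+00 -4.12671013e-04 -2.92469961e+00] [-2.07153557e-01  4.98051588e-03  1.39788664e+00  2.04462082e-05
  1.73918736e+00 -1.99483946e+00]
```

View pics/wrist1z.png

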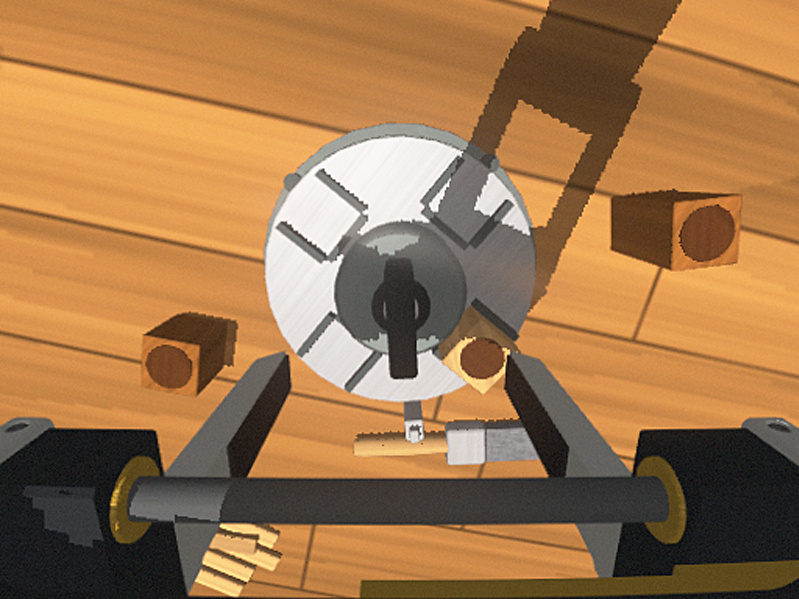

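The wrist view (scaled 1.56) shows the bar nearly vertical from (399,262) to (403,377), the block's hole at (482,357) and the post top at (414,430). The table circle runs from x=265 to 535.

```bash
python3 - <<'E'
from h import *
from scipy.optimize import least_squares
np.set_printoptions(precision=4,suppress=True)
o=get_obs();W=cam("wrist",o)
P=lambda L,z:plane(W,np.array(L)/1.56,z)
def circ(P,r):
    f=least_squares(lambda q:np.hypot(P[:,0]-q[0],P[:,1]-q[1])-r,P.mean(0)[:2]);return f.x,f.fun
print("table",circ(P([(265,270),(535,280),(400,136),(330,157),(310,376),(370,399),(280,335)],.062),.11))
print("hub",circ(P([(335,285),(467,285),(352,335),(455,325)],.115),.047))
im=cv2.imread('pics/wrist1.png');g=im.max(2)
m=((g<45)).astype(np.uint8);m[:160]=0;m[245:]=0;m[:,:235]=0;m[:,285:]=0
ys=range(185,240,4);E=[(y,np.flatnonzero(m[y])) for y in ys]
for y,x in E: print(y,x.min() if len(x) else 0,x.max() if len(x) else 0)
print("bar",P([(398,290),(403,377),(389,377),(417,377)],.183))
b=P([(482,357)],.106)[0];p=P([(414,428)],.088)[0];print("block",b,"post",p)
for c in ([.509,-.048],[.511,-.048]):
    vb=b[:2]-c;vp=p[:2]-c;print(np.hypot(*vb),np.hypot(*vp),np.arctan2(vb[1],vb[0]),np.arctan2(vp[1],vp[0]))
E
```

```text
table (array([ 0.5117, -0.0484]), array([-0.0014, -0.0001,  0.001 , -0.0006,  0.0032, -0.002 , -0.0001]))
hub (array([ 0.5059, -0.0493]), array([-0.0019, -0.0009,  0.0003, -0.0009]))
185 253 271
189 247 273
193 249 275
197 248 274
201 248 274
205 241 272
209 247 267
213 249 264
217 250 266
221 261 266
225 266 266
229 266 266
233 266 266
237 0 0
bar [[ 0.4897 -0.0546  0.183 ]
 [ 0.5384 -0.0409  0.183 ]
 [ 0.5401 -0.0486  0.183 ]
 [ 0.5367 -0.0332  0.183 ]]
block [0.5447 0.0217 0.106 ] post [ 0.6243 -0.0111  0.088 ]
0.07831947087753484 0.1210085217974666 1.0970033843040783 0.30946707323837613
0.07742739749682638 0.11910508726144389 1.119990660355247 0.3145810847991213
```

Request:
step_arm(increments="0.35 0.18 2.0 0 0 -0.057; 0 0 3.0 0 0 0; 0 0 2.0 0 0 0; 0 0 1.2 0 0 0; 0 0 0 0 0 0")

```text
time: 2.2
tool_pos: [0.5075, -0.0487, 0.1515]
ee_rot: [3.14, -0.004, -2.866]
wrist_force: [0.1, 0.8, 0.5]
width: 0.0939
```

Request:
step_arm(increments="0 0 0 0 0 0; 0 0 0 0 0 0; 0 0 0 0 0 0; 0 0 0 0 0 0; 0 0 0 0 0 0", claw=1)

```text
time: 2.7
tool_pos: [0.509, -0.0489, 0.154]
ee_rot: [-3.141, 0.001, -2.865]
wrist_force: [0.1, 1.3, 0.1]
width: 0.0576
```

Request:
step_arm(increments="0 0 0 0 0 0; 0 0 0 0 0 0; 0 0 0 0 0 0; 0 0 0 0 0 0; 0 0 0 0 0 0")

```text
time: 3.2
tool_pos: [0.5087, -0.0489, 0.1535]
ee_rot: [-3.142, -0.0, -2.865]
wrist_force: [1.0, 0.5, 0.3]
width: 0.0175
```

```bash
cat > s.py <<'E'
from h import *
np.set_printoptions(precision=4,suppress=True)
o=get_obs();M=R.from_euler('xyz',o['ee_rot']).as_matrix()
print(o['time'],o['tool_pos'],o['ee_rot'],o['width']);print("F tool",o['wrist_force']@M,"T",o['wrist_torque']@M,"j6",o['joint_positions'][5])
E
python3 s.py
```

```text
3.2 [ 0.5087 -0.0489  0.1535] [-3.1416 -0.     -2.8654] 0.017536282754242207
F tool [-1.1258  0.2134 -0.279 ] T [-0.0774 -0.0687  0.0294] j6 -2.053772740537606
```

Request:
step_arm(increments="0 0 0 0 0 0; 0 0 0 0 0 0; 0 0 0 0 0 0; 0 0 0 0 0 0")

```text
time: 3.6
tool_pos: [0.5086, -0.0487, 0.1534]
ee_rot: [3.141, -0.0, -2.865]
wrist_force: [-0.4, 0.6, 0.8]
width: 0.0155
```

```bash
python3 s.py
```

```text
3.6 [ 0.5086 -0.0487  0.1534] [ 3.1413 -0.     -2.8653] 0.015489971725286506
F tool [ 0.1611  0.7209 -0.7514] T [-0.229  -0.1157 -0.0101] j6 -2.0538056675683145
```

The knob is gripped at 15.5 mm with almost no side load. I'll ease it down in small steps.

Request:
step_arm(increments="0 0 0.05 0 0 0; 0 0 0.05 0 0 0; 0 0 0.05 0 0 0; 0 0 0 0 0 0")

```text
time: 4.0
tool_pos: [0.5087, -0.0488, 0.1522]
ee_rot: [3.141, 0.0, -2.865]
wrist_force: [-1.3, 1.4, 3.0]
width: 0.0156
```

Request:
step_arm(increments="0 0 0.03 0 0 0; 0 0 0.03 0 0 0; 0 0 0 0 0 0")

```text
time: 4.3
tool_pos: [0.5087, -0.0487, 0.1514]
ee_rot: [3.141, 0.0, -2.865]
wrist_force: [-0.9, 2.3, 2.7]
width: 0.0158
```

Request:
step_arm(increments="0 0 0.03 0 0 0; 0 0 0.03 0 0 0; 0 0 0 0 0 0")

```text
time: 4.6
tool_pos: [0.5087, -0.0488, 0.1507]
ee_rot: [3.141, 0.0, -2.865]
wrist_force: [-0.2, 1.4, 2.4]
width: 0.0157
```

Request:
step_arm(increments="0 0 0.03 0 0 0; 0 0 0.03 0 0 0; 0 0 0 0 0 0")

```text
time: 4.9
tool_pos: [0.5087, -0.0487, 0.1501]
ee_rot: [3.141, 0.0, -2.865]
wrist_force: [-1.5, 2.7, 2.9]
width: 0.0157
```

Request:
step_arm(increments="0 0 0.03 0 0 0; 0 0 0.03 0 0 0; 0 0 0 0 0 0")

```text
time: 5.2
tool_pos: [0.5087, -0.0488, 0.1495]
ee_rot: [3.141, 0.0, -2.865]
wrist_force: [-1.8, 3.2, 2.6]
width: 0.016
```

Request:
step_arm(increments="0 0 0.03 0 0 0; 0 0 0.03 0 0 0; 0 0 0 0 0 0")

```text
time: 5.5
tool_pos: [0.5087, -0.0488, 0.1489]
ee_rot: [3.141, 0.0, -2.865]
wrist_force: [-1.7, 2.3, 2.2]
width: 0.0159
```

Request:
step_arm(increments="0 0 0.03 0 0 0; 0 0 0.03 0 0 0; 0 0 0 0 0 0")

```text
time: 5.8
tool_pos: [0.5087, -0.0488, 0.1483]
ee_rot: [3.141, 0.0, -2.865]
wrist_force: [-1.8, 3.8, 3.3]
width: 0.0157
```

Request:
step_arm(increments="0 0 0.03 0 0 0; 0 0 0.03 0 0 0; 0 0 0 0 0 0")

```text
time: 6.1
tool_pos: [0.5087, -0.0488, 0.1479]
ee_rot: [3.142, 0.0, -2.865]
wrist_force: [-1.4, 3.9, 4.2]
width: 0.0159
```

Request:
step_arm(increments="0 0 0.03 0 0 0; 0 0 0.0 0 0 0")

```text
time: 6.3
tool_pos: [0.5087, -0.0488, 0.1479]
ee_rot: [3.142, 0.0, -2.865]
wrist_force: [-2.2, 3.5, 4.5]
width: 0.0159
```

Request:
step_arm(increments="0 0 0.03 0 0 0; 0 0 0.0 0 0 0")

```text
time: 6.5
tool_pos: [0.5087, -0.0488, 0.1479]
ee_rot: [-3.142, 0.0, -2.865]
wrist_force: [-2.8, 3.8, 6.2]
width: 0.0159
```

The tips touch at about 5.5 mm. I'll press to about 8 N and turn slowly in the negative direction, checking for the drop.

Request:
step_arm(increments="0 0 0.05 0 0 0; 0 0 0 0 0 0.05; 0 0 0 0 0 0.04; 0 0 0 0 0 0")

```text
time: 6.9
tool_pos: [0.5087, -0.0488, 0.1479]
ee_rot: [-3.141, 0.001, -2.956]
wrist_force: [-3.3, 3.2, 8.0]
width: 0.0157
```

Request:
step_arm(increments="0 0 0.02 0 0 0.05; 0 0 0 0 0 0.05; 0 0 0 0 0 0")

```text
time: 7.2
tool_pos: [0.5087, -0.0487, 0.1479]
ee_rot: [3.142, 0.001, -3.056]
wrist_force: [-3.5, 4.6, 9.0]
width: 0.0154
```

```bash
python3 s.py
```

```text
7.2 [ 0.5087 -0.0487  0.1479] [ 3.1415  0.0009 -3.056 ] 0.015430409204812286
F tool [ 3.1138  4.8997 -8.9748] T [-0.9689  0.6977  0.0466] j6 -1.8629702536382153
```

Request:
step_arm(increments="0 0 0 0 0 0.05; 0 0 0 0 0 0.05; 0 0 0 0 0 0")

```text
time: 7.5
tool_pos: [0.5087, -0.0487, 0.1479]
ee_rot: [3.141, 0.001, 3.127]
wrist_force: [-5.0, 3.7, 8.2]
width: 0.0159
```

Request:
step_arm(increments="0 0 0 0 0 0.05; 0 0 0 0 0 0.05; 0 0 0 0 0 0")

```text
time: 7.8
tool_pos: [0.5088, -0.0486, 0.1479]
ee_rot: [3.141, 0.001, 3.027]
wrist_force: [-4.2, 3.8, 8.9]
width: 0.0162
```

Request:
step_arm(increments="0 0 0 0 0 0.05; 0 0 0 0 0 0.05; 0 0 0 0 0 0")

```text
time: 8.1
tool_pos: [0.5087, -0.0485, 0.1479]
ee_rot: [3.141, 0.001, 2.927]
wrist_force: [-4.1, 4.4, 8.8]
width: 0.0159
```

Request:
step_arm(increments="0 0 0 0 0 0.05; 0 0 0 0 0 0.05; 0 0 0 0 0 0")

```text
time: 8.4
tool_pos: [0.5088, -0.0485, 0.1478]
ee_rot: [3.141, 0.001, 2.827]
wrist_force: [-3.4, 4.8, 8.9]
width: 0.0157
```

Request:
step_arm(increments="0 0 0 0 0 0.05; 0 0 0 0 0 0.05; 0 0 0 0 0 0")

```text
time: 8.7
tool_pos: [0.5088, -0.0484, 0.1472]
ee_rot: [3.141, 0.0, 2.727]
wrist_force: [-2.6, 5.2, 4.1]
width: 0.016
```

It dropped and the force fell. I'll press down without turning.

Request:
step_arm(increments="0 0 0.04 0 0 0; 0 0 0.04 0 0 0; 0 0 0.0 0 0 0")

```text
time: 9.0
tool_pos: [0.5088, -0.0484, 0.1462]
ee_rot: [3.141, 0.0, 2.728]
wrist_force: [-3.3, 3.6, 5.4]
width: 0.0158
```

Request:
step_arm(increments="0 0 0.05 0 0 0; 0 0 0.05 0 0 0; 0 0 0.0 0 0 0")

```text
time: 9.3
tool_pos: [0.5088, -0.0484, 0.1455]
ee_rot: [3.141, 0.0, 2.728]
wrist_force: [-1.8, 4.5, 6.0]
width: 0.0161
```

```bash
python3 s.py
```

```text
9.3 [ 0.5088 -0.0484  0.1455] [3.1406 0.0003 2.7277] 0.016093945461413055
F tool [ 3.4732  3.4094 -6.0393] T [-0.5261  0.8094  0.1547] j6 -1.363395840733153
```

Request:
step_arm(increments="0 0 0 0 0 0.03; 0 0 0.03 0 0 0; 0 0 0 0 0 0")

```text
time: 9.6
tool_pos: [0.5087, -0.0484, 0.1442]
ee_rot: [3.141, -0.0, 2.698]
wrist_force: [-1.3, 4.7, 2.6]
width: 0.016
```

```bash
python3 s.py
```

```text
9.6 [ 0.5087 -0.0484  0.1442] [ 3.1407 -0.0003  2.6985] 0.015980291647198424
F tool [ 3.2365  3.7198 -2.6355] T [-0.6763  0.5916  0.0414] j6 -1.3341700234217249
```

Turning on freed it: z is 0.1442 and the force is down to 2.6 N. I'll go a little further toward the centre and continue down.

Request:
step_arm(increments="0 0 0.05 0 0 0.03; 0 0 0.05 0 0 0; 0 0 0.05 0 0 0; 0 0 0 0 0 0")

```text
time: 10.0
tool_pos: [0.5087, -0.0484, 0.1425]
ee_rot: [3.141, -0.0, 2.668]
wrist_force: [-0.8, 4.8, 1.9]
width: 0.0159
```

```bash
python3 s.py
```

```text
10.0 [ 0.5087 -0.0484  0.1425] [ 3.1408 -0.0005  2.6685] 0.015933318634456125
F tool [ 2.8415  3.8969 -1.8558] T [-0.7582  0.5564 -0.0124] j6 -1.30420966084908
```

Free. Down to home, about 7 mm more.

Request:
step_arm(increments="0 0 0.06 0 0 0; 0 0 0.06 0 0 0; 0 0 0.06 0 0 0; 0 0 0.06 0 0 0; 0 0 0 0 0 0")

```text
time: 10.5
tool_pos: [0.5087, -0.0484, 0.1402]
ee_rot: [3.141, -0.0, 2.668]
wrist_force: [-1.5, 4.1, 2.8]
width: 0.0157
```

Request:
step_arm(increments="0 0 0.05 0 0 0; 0 0 0.05 0 0 0; 0 0 0.05 0 0 0; 0 0 0.05 0 0 0; 0 0 0 0 0 0")

```text
time: 11.0
tool_pos: [0.5087, -0.0484, 0.1382]
ee_rot: [3.141, -0.0, 2.668]
wrist_force: [-0.1, 5.9, 2.3]
width: 0.0156
```

Request:
step_arm(increments="0 0 0.05 0 0 0; 0 0 0.05 0 0 0; 0 0 0.05 0 0 0; 0 0 0.05 0 0 0; 0 0 0 0 0 0")

```text
time: 11.5
tool_pos: [0.5087, -0.0484, 0.1361]
ee_rot: [3.141, -0.0, 2.668]
wrist_force: [-1.2, 5.2, 2.3]
width: 0.0158
```

Request:
step_arm(increments="0 0 0.05 0 0 0; 0 0 0.05 0 0 0; 0 0 0.05 0 0 0; 0 0 0 0 0 0")

```text
time: 11.9
tool_pos: [0.5088, -0.0484, 0.1354]
ee_rot: [3.141, -0.0, 2.668]
wrist_force: [-2.4, 5.8, 5.0]
width: 0.0156
```

It is on its stop at exactly 18.0 mm down. I'll seat it with a slightly firmer press, then turn.

Request:
step_arm(increments="0 0 0.1 0 0 0; 0 0 0.05 0 0 0; 0 0 0 0 0 0.05; 0 0 0 0 0 0.05; 0 0 0 0 0 0")

```text
time: 12.4
tool_pos: [0.5089, -0.0484, 0.1353]
ee_rot: [3.14, 0.001, 2.568]
wrist_force: [-3.5, 5.7, 9.8]
width: 0.0157
```

```bash
python3 s.py
```

```text
12.4 [ 0.5089 -0.0484  0.1353] [3.1403 0.0007 2.5678] 0.015721229329468896
F tool [ 6.0211  2.9448 -9.781 ] T [-0.3461  1.2789  0.0413] j6 -1.203403470983504
```

Request:
step_arm(increments="0 0 0 0 0 0.05; 0 0 0 0 0 0.05; 0 0 0 0 0 0.05; 0 0 0 0 0 0.05; 0 0 0 0 0 0.05")

```text
time: 12.9
tool_pos: [0.5089, -0.0483, 0.1353]
ee_rot: [3.14, 0.0, 2.318]
wrist_force: [-3.9, 6.4, 9.3]
width: 0.0159
```

```bash
python3 s.py
```

```text
12.9 [ 0.5089 -0.0483  0.1353] [3.1401 0.0004 2.3175] 0.015902139951997265
F tool [ 7.3407  1.5274 -9.3363] T [-0.0467  1.3555 -0.306 ] j6 -0.9529560434204638
```

Request:
step_arm(increments="0 0 0 0 0 0.05; 0 0 0 0 0 0.05; 0 0 0 0 0 0.05; 0 0 0 0 0 0.05; 0 0 0 0 0 0.05")

```text
time: 13.4
tool_pos: [0.509, -0.0482, 0.1353]
ee_rot: [3.14, 0.0, 2.068]
wrist_force: [-2.8, 5.9, 9.4]
width: 0.0156
```

```bash
python3 s.py; python3 - <<'E'
from h import *
for n in ["scene","wrist","side"]: cv2.imwrite(f'pics/{n}2.png',snapshot(n)[:,:,::-1])
r=lambda im,x0,y0,x1,y1,s:cv2.resize(im[y0:y1,x0:x1],None,fx=s,fy=s,interpolation=cv2.INTER_CUBIC)
a,b=[cv2.imread(f'pics/{n}2.png') for n in ['scene','wrist']]
c=np.zeros((600,800,3),np.uint8)
A=r(a,220,120,330,220,3.6);c[:360,:396]=A[:360,:396]
B=r(b,150,60,350,310,2);c[:500,400:800]=B[:500,:400]
cv2.imwrite('pics/crop3.png',c)
E
```

```text
13.4 [ 0.509  -0.0482  0.1353] [3.1397 0.0001 2.0675] 0.015639836354883283
F tool [ 6.5236  0.3431 -9.3647] T [ 0.2576  1.2696 -0.2477] j6 -0.702938166569943
```

View pics/crop3.png

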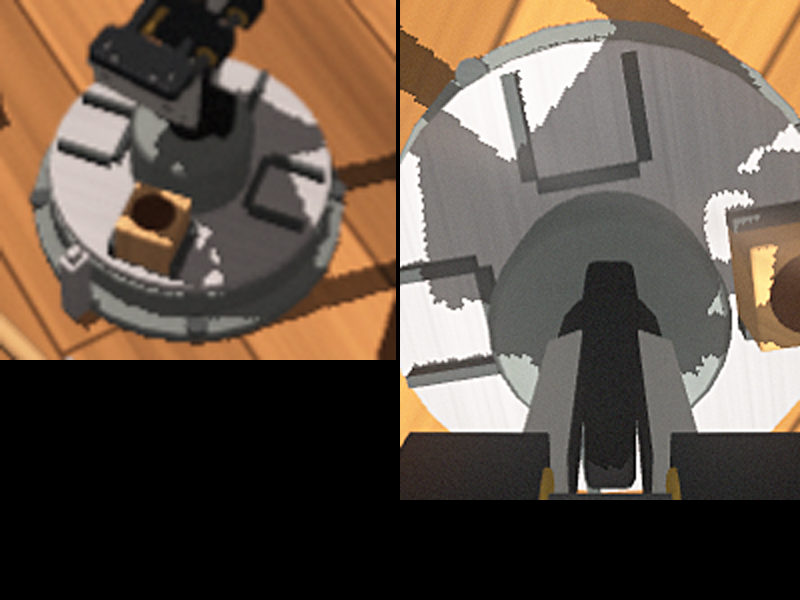

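The table now follows the knob, and in the scene crop the block's hole is at (155,210) with the post at about (74,256). I'll work out the remaining turn.

```bash
python3 - <<'E'
from h import *
np.set_printoptions(precision=4,suppress=True)
S=cam("scene");sc=lambda L:[(220+(a+.5)/3.6-.5,120+(b+.5)/3.6-.5) for a,b in L]
o=get_obs();W=cam("wrist",o);A=np.array([.5088,-.0484])
def pr(n,p):
    v=p[0,:2]-A;print(n,p[0],np.hypot(*v),np.arctan2(v[1],v[0]))
pr("block0",plane(S,sc([(198,217)]),.106));pr("block",plane(S,sc([(155,210)]),.106));pr("post",plane(S,sc([(75,257)]),.088))
pr("blockW",plane(W,[(150+390/2,60+297/2)],.106))
# predicted pixel of the post in wrist
c,M,e=W
for a in (.28,.31,.34):
    q=M.T@(np.array([A[0]+.129*np.cos(a),A[1]+.129*np.sin(a),.088])-e)
    print(cv2.projectPoints(np.array([[q[0],-q[1],-q[2]]]),np.zeros(3),np.zeros(3),c['camera_matrix'],np.array([c['k1'],0,0,0,0.]))[0].ravel())
# zoom of post and block in scene + wrist
r=lambda im,x0,y0,x1,y1,s:cv2.resize(im[y0:y1,x0:x1],None,fx=s,fy=s,interpolation=cv2.INTER_CUBIC)
a,b=[cv2.imread(f'pics/{n}2.png') for n in ['scene','wrist']]
k=np.zeros((600,800,3),np.uint8);t=r(a,230,165,280,215,8);k[:400,:400]=t;t=r(b,312,120,512,384,2);k[:528,400:800]=t
cv2.imwrite('pics/crop4.png',k)
E
```

```text
block0 [0.5442 0.0208 0.106 ] 0.07767471698766254 1.0981127164225195
block [0.5686 0.0003 0.106 ] 0.0771247423399318 0.6840844630533512
post [ 0.6338 -0.0024  0.088 ] 0.133183219020056 0.35230102996321805
blockW [ 0.5652 -0.005   0.106 ] 0.07118125177349416 0.6550763823315815
[397.6922 244.2328]
[399.1876 240.2511]
[400.568 236.213]
```

View pics/crop4.png

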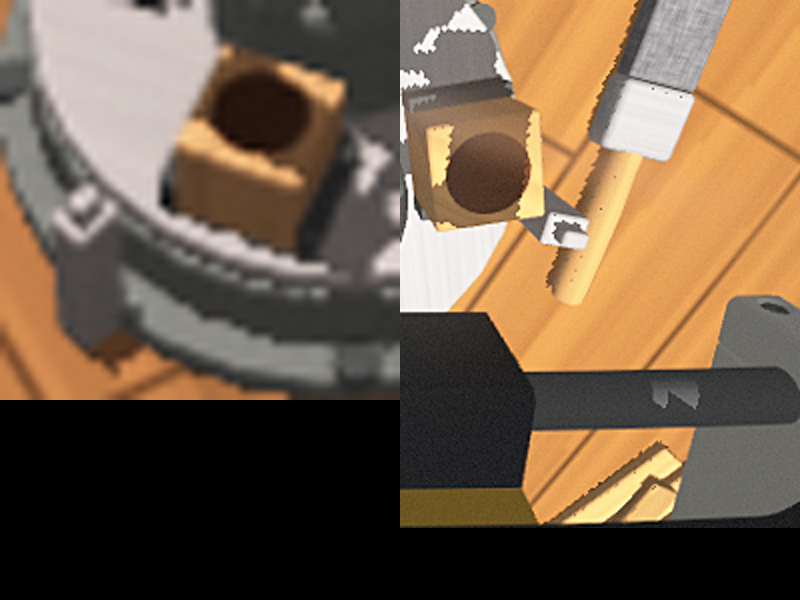

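In the wrist crop the hole is at full-image pixel (356,206.5) and the post top at (396,234.5). In the scene they are at (262.4,178.4) and (240.4,191.7).

```bash
cat > ang.py <<'E'
from h import *
A=np.array([.5088,-.0484])
def pr(n,C,px,z):
    v=plane(C,[px],z)[0,:2]-A;a=np.arctan2(v[1],v[0]);print(n,v+A,round(np.hypot(*v),4),round(a,4));return a
E
python3 - <<'E'
from ang import *
np.set_printoptions(precision=4,suppress=True)
W=cam("wrist",get_obs());S=cam("scene")
print(pr("bW",W,(356,206.5),.106)-pr("pW",W,(396,234.5),.088))
print(pr("bS",S,(262.4,178.4),.106)-pr("pS",S,(240.4,191.7),.088))
E
```

```text
bW [0.5719 0.0004] 0.0797 0.6584
pW [ 0.6259 -0.006 ] 0.1245 0.3476
0.31085464552155684
bS [0.5699 0.0011] 0.0787 0.6811
pS [ 0.6349 -0.0007] 0.1348 0.3614
0.3197182848385554
```

Request:
step_arm(increments="0 0 0 0 0 0.07; 0 0 0 0 0 0.07; 0 0 0 0 0 0.07; 0 0 0 0 0 0.07; 0 0 0 0 0 0.03")

```text
time: 14.05
tool_pos: [0.5092, -0.0482, 0.1353]
ee_rot: [3.139, -0.001, 1.758]
wrist_force: [-3.0, 6.1, 9.5]
width: 0.0162
```

Request:
step_arm(increments="0 0 0 0 0 0; 0 0 0 0 0 0")

```text
time: 14.25
tool_pos: [0.5092, -0.0482, 0.1353]
ee_rot: [3.139, -0.001, 1.759]
wrist_force: [-3.6, 6.6, 9.4]
width: 0.0158
```

```bash
python3 s.py; python3 - <<'E'
from h import *
for n in ["scene","wrist"]: cv2.imwrite(f'pics/{n}3.png',snapshot(n)[:,:,::-1])
r=lambda im,x0,y0,x1,y1,s:cv2.resize(im[y0:y1,x0:x1],None,fx=s,fy=s,interpolation=cv2.INTER_CUBIC)
a,b=[cv2.imread(f'pics/{n}3.png') for n in ['scene','wrist']]
k=np.zeros((600,800,3),np.uint8);k[:400,:400]=r(a,230,165,280,215,8);k[:600,400:800]=r(b,300,150,400,300,4)
cv2.imwrite('pics/crop5.png',k)
E
```

```text
14.25 [ 0.5092 -0.0482  0.1353] [ 3.1394 -0.0006  1.7592] 0.015798140010001585
F tool [ 7.1744 -2.2386 -9.4261] T [ 0.6618  1.1721 -0.1086] j6 -0.394559080070927
```

View pics/crop5.png

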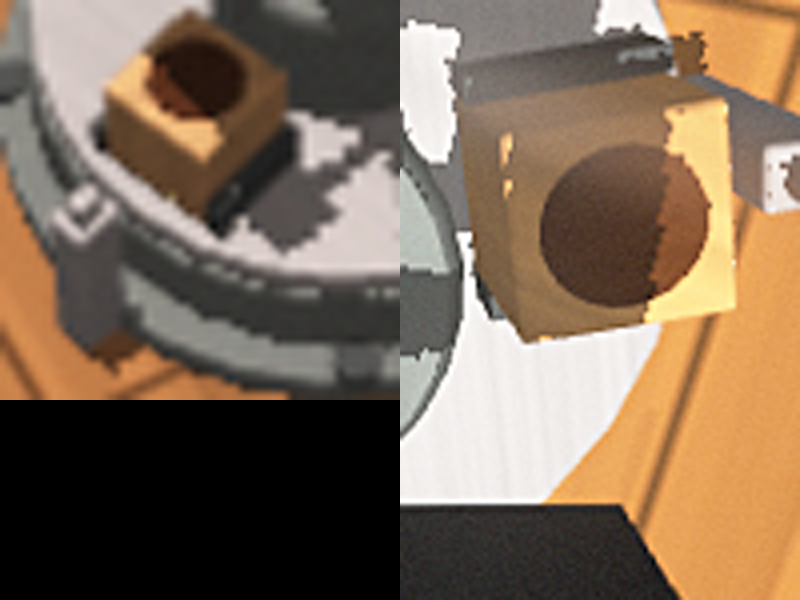

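The hole is at (356,206.2) in the wrist view and (254.2,174.2) in the scene. The post top in the wrist view is near (400,194.5), cut off by the crop. I'll locate it by its bright face.

```bash
python3 - <<'E'
from ang import *
np.set_printoptions(precision=4,suppress=True)
b=cv2.imread('pics/wrist3.png')
hsv=cv2.cvtColor(b,cv2.COLOR_BGR2HSV)
m=((hsv[...,1]<40)&(hsv[...,2]>140)).astype(np.uint8)
n,l,st,ce=cv2.connectedComponentsWithStats(m)
for i in range(1,n):
    if 375<ce[i][0]<430 and 150<ce[i][1]<240 and st[i][4]>3: print(st[i],ce[i])
W=cam("wrist",get_obs());S=cam("scene")
print(pr("bW",W,(356.1,206.2),.106)-pr("pW",W,(400,194.5),.088))
print(pr("bS",S,(254.2,174.2),.106)-pr("pS",S,(240.4,191.7),.088))
cv2.imwrite('pics/crop6.png',cv2.resize(b[150:260,290:440],None,fx=5,fy=5,interpolation=cv2.INTER_CUBIC))
E
```

```text
[391 184  23  19 293] [401.884  192.8703]
bW [ 0.5839 -0.0206] 0.08 0.3543
pW [ 0.625  -0.0084] 0.1229 0.3314
0.02284293408250615
bS [ 0.5824 -0.0208] 0.0786 0.3587
pS [ 0.6349 -0.0007] 0.1348 0.3614
-0.0026723410181802576
```

View pics/crop6.png

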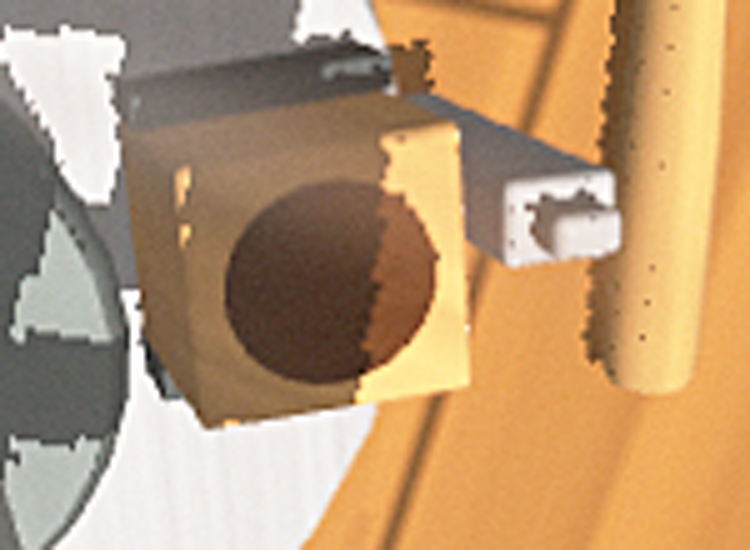

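The post has a square top with centre (401.6,193.4) and a nub standing on it at about (407,196.4), so the square lies somewhat below 88 mm. I'll recheck with both.

```bash
python3 - <<'E'
from ang import *
np.set_printoptions(precision=4,suppress=True)
W=cam("wrist",get_obs());S=cam("scene")
print(cam("wrist",get_obs())[2],W[2])
pr("bW",W,(356.1,206.2),.106);pr("bS",S,(254.2,174.2),.106)
pr("nub W",W,(407,196.4),.088)
for z in (.088,.084,.08):
    pr(f"sqW{z}",W,(401.6,193.4),z);pr(f"sqS{z}",S,(240.4,191.7),z)
E
```

```text
[0.4941 0.0307 0.3143] [0.4941 0.0307 0.3143]
bW [ 0.5839 -0.0206] 0.08 0.3543
bS [ 0.5824 -0.0208] 0.0786 0.3587
nub W [ 0.6314 -0.0089] 0.1288 0.3119
sqW0.088 [ 0.6261 -0.0072] 0.1243 0.3376
sqS0.088 [ 0.6349 -0.0007] 0.1348 0.3614
sqW0.084 [ 0.6284 -0.0079] 0.1263 0.3264
sqS0.084 [ 0.6339 -0.0029] 0.1332 0.3489
sqW0.08 [ 0.6307 -0.0086] 0.1283 0.3156
sqS0.08 [ 0.6329 -0.005 ] 0.1315 0.3362
```

Block at about 0.355 and post at about 0.315–0.335, so there is roughly 0.03 rad left. I'll turn that, unload the press partly, release, and lift to a vantage above the radial line, where height errors cancel.

Request:
step_arm(increments="0 0 0 0 0 0.015; 0 0 0 0 0 0.015; 0 0 0 0 0 0; 0 0 -0.1 0 0 0; 0 0 0 0 0 0")

```text
time: 14.85
tool_pos: [0.5092, -0.0481, 0.1354]
ee_rot: [3.14, -0.001, 1.729]
wrist_force: [-1.0, 4.8, 6.3]
width: 0.0157
```

Request:
step_arm(increments="0 0 0 0 0 0; 0 0 0 0 0 0; 0 0 0 0 0 0; 0 0 0 0 0 0; 0 0 0 0 0 0", claw=-0.2)

```text
time: 15.35
tool_pos: [0.5087, -0.0492, 0.1342]
ee_rot: [-3.141, 0.0, 1.727]
wrist_force: [0.3, 0.2, 0.1]
width: 0.0523
```

Request:
step_arm(increments="0 0 0 0 0 0; 0 0 0 0 0 0")

```text
time: 15.55
tool_pos: [0.5087, -0.049, 0.1345]
ee_rot: [3.142, 0.0, 1.728]
wrist_force: [-0.3, 0.2, 0.3]
width: 0.0565
```

Request:
step_arm(increments="0 0 -2 0 0 0; 0 0 -4 0 0 0; 0 0 -4 0 0 0; -2.4 2.2 0 0 0 0; -2.4 2.2 0 0 0 0")

```text
time: 16.05
tool_pos: [0.5612, -0.0897, 0.2377]
ee_rot: [3.136, 0.003, 1.729]
wrist_force: [0.2, 0.2, 0.3]
width: 0.0562
```

Request:
step_arm(increments="-2.3 2.2 0 0 0 0; 0 0 0 0 0 0; 0 0 0 0 0 0; 0 0 0 0 0 0")

```text
time: 16.45
tool_pos: [0.5845, -0.1082, 0.2347]
ee_rot: [-3.142, -0.0, 1.728]
wrist_force: [-0.6, 0.0, -0.4]
width: 0.0566
```

```bash
python3 s.py; python3 - <<'E'
from h import *
b=snapshot("wrist")[:,:,::-1];cv2.imwrite('pics/wrist4.png',b);print(cam("wrist",get_obs())[2])
cv2.imwrite('pics/scene4.png',snapshot("scene")[:,:,::-1])
cv2.imwrite('pics/wrist4z.png',cv2.resize(b,None,fx=1.5625,fy=1.5625,interpolation=cv2.INTER_CUBIC))
E
```

```text
16.45 [ 0.5845 -0.1082  0.2347] [-3.1416 -0.0003  1.7282] 0.05663545879722923
F tool [ 0.1147 -0.5406  0.3817] T [ 0.035  -0.0339  0.0055] j6 -0.43586836884853586
[ 0.57213363 -0.0285561   0.41388281]
```

View pics/wrist4z.png

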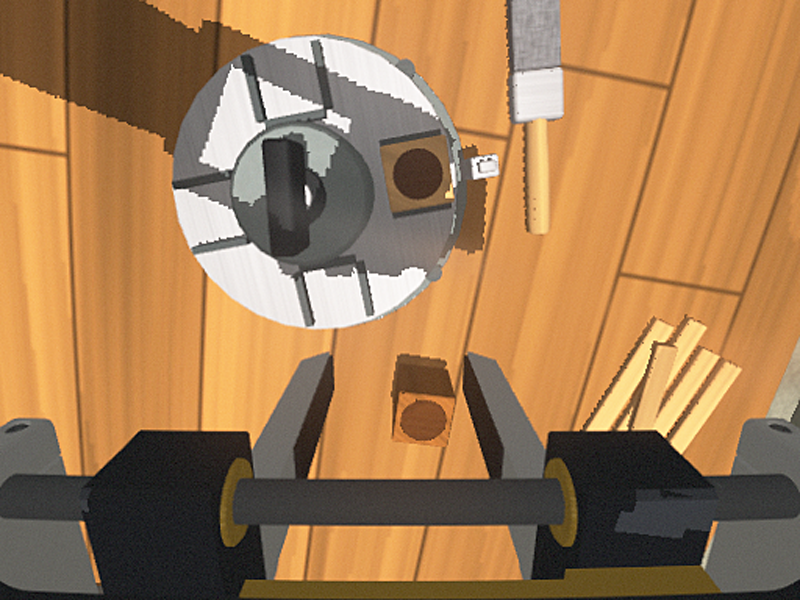

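A good vantage: the hole is at (418,174), the post top at (485,166), the hub spans x 232–373 and y 122–265, and the table spans x 172–466 and y 35–328, all at scale 1.5625. The knob stands free, and the loose block and the brush look undisturbed. I'll measure with masks.

```bash
python3 - <<'E'
from ang import *
import ang
from scipy.optimize import least_squares
np.set_printoptions(precision=4,suppress=True)
b=cv2.imread('pics/wrist4.png');W=cam("wrist",get_obs());k=1.5625
hsv=cv2.cvtColor(b,cv2.COLOR_BGR2HSV)
def comp(m,x0,y0,x1,y1):
    q=np.zeros(m.shape,np.uint8);q[y0:y1,x0:x1]=m[y0:y1,x0:x1]
    n,l,st,ce=cv2.connectedComponentsWithStats(q);i=1+np.argmax(st[1:,4]);print(st[i],ce[i]);return st[i],ce[i]
sp,cp=comp((hsv[...,1]<50)&(hsv[...,2]>120),299,95,322,120)
sh,ch=comp((hsv[...,2]<90)&(hsv[...,0]<25),248,90,288,135)
pc=(sp[0]+(sp[2]-1)/2,sp[1]+(sp[3]-1)/2); hc=(sh[0]+(sh[2]-1)/2,sh[1]+(sh[3]-1)/2);print(pc,hc)
def circ(L,z,r):
    P=plane(W,np.array(L)/k,z);f=least_squares(lambda q:np.hypot(P[:,0]-q[0],P[:,1]-q[1])-r,P.mean(0)[:2]);print("circ",f.x,f.fun);return f.x
t=circ([(172,178),(310,35),(215,77),(300,328),(225,290),(182,232),(430,280)],.062,.11)
h=circ([(232,195),(373,190),(302,265),(300,122),(253,145),(355,230)],.115,.047)
for nm,A in (("tcp",np.array([.509,-.0482])),("table",t),("hub",h)):
    ang.A=A;print(nm)
    a=pr(" block",W,hc,.106)
    for z in (.08,.088): print("  table angle",a-pr(" post",W,pc,z))
print("bar top",plane(W,np.array([(281,140),(288,256)])/k,.165))
cv2.imwrite('pics/crop7.png',cv2.resize(b[15:215,100:340],None,fx=3.3,fy=3,interpolation=cv2.INTER_CUBIC))
E
```

```text
[301  99  18  16 229] [309.9127 106.2882]
[252  95  31  33 800] [266.9725 110.8325]
(np.float64(309.5), np.float64(106.5)) (np.float64(267.0), np.float64(111.0))
circ [ 0.5124 -0.049 ] [ 0.0012  0.0003 -0.001  -0.0004 -0.0013  0.0014  0.001 ]
circ [ 0.5115 -0.0486] [-0.0019  0.0003 -0.0015 -0.0015 -0.004  -0.0058]
tcp
 block [ 0.5844 -0.0226] 0.0796 0.3274
 post [ 0.6316 -0.0097] 0.1285 0.3041
  table angle 0.02326302611825659
 post [ 0.6302 -0.0102] 0.127 0.3041
  table angle 0.023282050024167333
table
 block [ 0.5844 -0.0226] 0.0767 0.3517
 post [ 0.6316 -0.0097] 0.1256 0.3184
  table angle 0.033264598528150446
 post [ 0.6302 -0.0102] 0.1241 0.3186
  table angle 0.0331115552430688
hub
 block [ 0.5844 -0.0226] 0.0774 0.3426
 post [ 0.6316 -0.0097] 0.1263 0.313
  table angle 0.02955050921817015
 post [ 0.6302 -0.0102] 0.1248 0.3131
  table angle 0.029463052744524598
bar top [[ 0.5083 -0.018   0.165 ]
 [ 0.5178 -0.079   0.165 ]]
```

The remaining table angle is about +0.027 rad (0.023–0.033), roughly 2 mm at the block. There is plenty of time, so I'll regrip and trim it.

Request:
step_arm(increments="2.4 -2.2 0 0 0 0; 2.4 -2.2 0 0 0 0; 2.3 -2.12 0 0 0 0; 0 0 0 0 0 0; 0 0 2 0 0 0")

```text
time: 17.05
tool_pos: [0.5107, -0.0483, 0.2185]
ee_rot: [3.133, 0.003, 1.729]
wrist_force: [0.6, -0.3, -0.2]
width: 0.0564
```

```bash
python3 s.py
```

```text
17.05 [ 0.5107 -0.0483  0.2185] [3.1329 0.0035 1.7294] 0.05642338058403013
F tool [-0.4239  0.5618  0.219 ] T [-0.0267 -0.0137  0.0422] j6 -0.3634289874570565
```

Request:
step_arm(increments="0 0 3 0 0 0; 0 0 3 0 0 0; 0 0 1.8 0 0 0; 0 0 0 0 0 0; 0 0 0 0 0 0")

```text
time: 17.55
tool_pos: [0.5098, -0.0489, 0.1371]
ee_rot: [3.141, 0.0, 1.728]
wrist_force: [0.0, 0.9, 0.2]
width: 0.0562
```

Request:
step_arm(increments="0 0 0 0 0 0; 0 0 0 0 0 0; 0 0 0 0 0 0; 0 0 0 0 0 0; 0 0 0 0 0 0", claw=1)

```text
time: 18.05
tool_pos: [0.5097, -0.0488, 0.1368]
ee_rot: [3.141, 0.0, 1.728]
wrist_force: [-0.3, 0.9, 1.1]
width: 0.0202
```

Request:
step_arm(increments="0 0 0 0 0 0; 0 0 0 0 0 0; 0 0 0 0 0 0")

```text
time: 18.35
tool_pos: [0.5093, -0.0488, 0.1367]
ee_rot: [-3.141, 0.0, 1.728]
wrist_force: [-1.0, -0.7, 2.1]
width: 0.0156
```

```bash
python3 s.py
```

```text
18.35 [ 0.5093 -0.0488  0.1367] [-3.1413  0.0001  1.7279] 0.015646879329179592
F tool [-0.5224 -1.0873 -2.0675] T [ 0.2793 -0.0027 -0.13  ] j6 -0.3633914556729813
```

Request:
step_arm(increments="0 0 0.1 0 0 0; 0 0 0.05 0 0 0.01; 0 0 0 0 0 0.01; 0 0 0 0 0 0.01; 0 0 0 0 0 0")

```text
time: 18.85
tool_pos: [0.5094, -0.0488, 0.1366]
ee_rot: [3.141, 0.001, 1.698]
wrist_force: [-4.7, 0.1, 7.4]
width: 0.0156
```

```bash
python3 s.py
```

```text
18.85 [ 0.5094 -0.0488  0.1366] [3.1411 0.0006 1.698 ] 0.015641281195573876
F tool [ 0.7227 -4.6754 -7.4176] T [ 0.797   0.0894 -0.2016] j6 -0.3334077705110677
```

Request:
step_arm(increments="0 0 0 0 0 0; 0 0 0 0 0 0; 0 0 0 0 0 0; 0 0 0 0 0 0; 0 0 0 0 0 0", claw=-0.2)

```text
time: 19.35
tool_pos: [0.5095, -0.0487, 0.1347]
ee_rot: [-3.141, -0.0, 1.698]
wrist_force: [-0.2, 0.4, 0.0]
width: 0.0525
```

Request:
step_arm(increments="0 0 0 0 0 0; 0 0 -2 0 0 0; 0 0 -4 0 0 0; 0 0 -3.8 0 0 0; -2.4 2.2 0 0 0 0")

```text
time: 19.85
tool_pos: [0.5363, -0.0688, 0.2414]
ee_rot: [3.129, 0.004, 1.701]
wrist_force: [0.6, -0.9, 0.0]
width: 0.0566
```

Request:
step_arm(increments="-2.4 2.2 0 0 0 0; -2.3 2.2 0 0 0 0; 0 0 0 0 0 0; 0 0 0 0 0 0; 0 0 0 0 0 0")

```text
time: 20.35
tool_pos: [0.5835, -0.1103, 0.2331]
ee_rot: [-3.141, -0.0, 1.698]
wrist_force: [-0.1, 0.1, 0.0]
width: 0.0563
```

```bash
python3 s.py; python3 - <<'E'
from ang import *
import ang
b=snapshot("wrist")[:,:,::-1].copy();cv2.imwrite('pics/wrist5.png',b);W=cam("wrist",get_obs())
a=snapshot("scene")[:,:,::-1].copy();cv2.imwrite('pics/scene5.png',a)
hsv=cv2.cvtColor(b,cv2.COLOR_BGR2HSV)
def comp(m,x0,y0,x1,y1):
    q=np.zeros(m.shape,np.uint8);q[y0:y1,x0:x1]=m[y0:y1,x0:x1]
    n,l,st,ce=cv2.connectedComponentsWithStats(q);i=1+np.argmax(st[1:,4]);s=st[i];print(s,ce[i]);return (s[0]+(s[2]-1)/2,s[1]+(s[3]-1)/2)
pc=comp((hsv[...,1]<50)&(hsv[...,2]>120),299,90,322,120)
hc=comp((hsv[...,2]<90)&(hsv[...,0]<25),248,90,288,135)
for A in ([.509,-.0484],[.5115,-.0486]):
    ang.A=np.array(A);print("table",pr("b",W,hc,.106)-pr("p",W,pc,.084))
r=lambda im,x0,y0,x1,y1,s:cv2.resize(im[y0:y1,x0:x1],None,fx=s,fy=s,interpolation=cv2.INTER_CUBIC)
k=np.zeros((600,800,3),np.uint8);k[:400,:396]=r(a,190,115,289,215,4);k[:400,400:800]=r(b,100,15,340,255,400/240)
cv2.imwrite('pics/crop8.png',k)
E
```

```text
20.35 [ 0.5835 -0.1103  0.2331] [-3.1415 -0.0004  1.6982] 0.056275359410689944
F tool [ 0.1596 -0.0751 -0.04  ] T [-0.0345  0.0053 -0.0741] j6 -0.4098104643133407
[300  95  19  17 235] [309.12765957 102.73191489]
[251  94  32  33 808] [266.13861386 110.28712871]
b [ 0.58519999 -0.02382393] 0.0801 0.312
p [ 0.63128213 -0.00997463] 0.1282 0.3045
table 0.007522749490963376
b [ 0.58519999 -0.02382393] 0.0778 0.3243
p [ 0.63128213 -0.00997463] 0.1259 0.3119
table 0.012369558917355139
```

View pics/crop8.png

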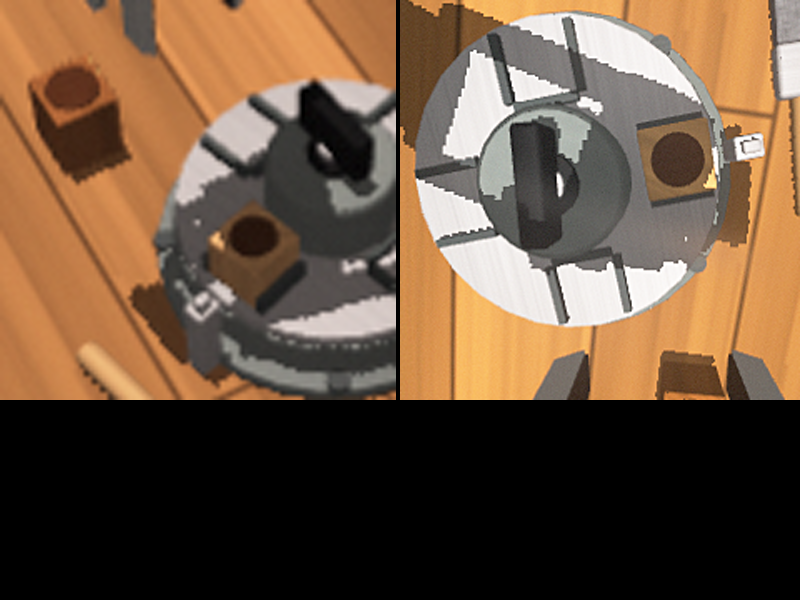

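The crop shows the block lined up with the post (hole (680,158), post (749,146)), the knob low on the hub, and the loose block and brush untouched. The table angle now measures about +0.01 rad, so I'm handing in.

```bash
python3 -c "
from bench import *
print(close_job())"
```

```text
the job is handed in; nothing more can be done
None
```

The turntable is in gear with its block in front of the index post, and the job is handed in at about 20.5 s. No verdict was reported.

- **Meshing:** I gripped the T-knob and eased it down until the tips touched at about 5.5 mm. I then turned it gently at about 9 N until the teeth fell in line. It was one slow sweep of 0.6 to 0.7 rad in one direction rather than true to-and-fro rocking. The knob then went down to its stop, 18.0 mm below where it started.
- **Force:** The vertical force I read never passed about 10 N, against the 25 N limit for the tips.
- **Turning:** With the knob down I turned the table by about 0.78 rad and let go. A look from above showed about 0.03 rad left, so I regripped the knob, trimmed it and let go again.

**Last checks:**
- **Table angle:** From above the table reads +0.008 to +0.012 rad, which is under 1 mm at the block. An earlier reading from the scene camera differed from the wrist camera by about 0.025 rad. I put that down to the post's stepped top and calibration, and trusted the view from above.
- **Knob depth:** The knob measured down after the first release. After the trim I judged it only from the picture.
- **Surroundings:** The gripper was clear with zero force. The loose block and the brush in the final pictures looked undisturbed. I did not measure the second loose block again at the end.

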